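# Unclip the instrument cover

### The arm

A 6-joint arm with a two-finger parallel gripper is mounted at the origin on the work surface. World frame = base frame: x ahead of the robot, y to its left, z up, the work surface at z = 0. Lengths are in m, angles in rad, forces in N, time in s.
With the tool pointing down it reaches from about 0.35 to 0.925 m from the base axis. Payload 6.4 kg.
Tool frame: the origin (TCP) lies on the centre line of the jaws, within the pads' length; the fingertips stand 17 mm ahead of it and the grasp point (between the pads) lies 2 mm behind it; z points along the fingers, y is the line along which they close (so a half turn about z gives the same grasp; the last joint's range is limited). The gripper opens to 94 mm and grips with 3 to 60 N. Pads are 16 mm wide; open, the fingers measure 119 mm over their backs; the gripper's body (75 mm by 177 mm) begins 78 mm behind the grasp point.
Start: joints at [1.174, 0.245, 1.558, -0, 1.339, -0.174], TCP at [0.144, 0.634, 0.196] pointing down, gripper open.
Joint ranges: [-3.13, 3.13], [-1.02, 2.26], [0.13, 2.54], [-0.95, 4.09], [0.21, 2.88], [-2.74, 2.74]. Speed limits (rad/s): [2.57, 2.57, 3.14, 3.14, 3.14, 3.14].

### API

Orientations are given as a rotation vector (axis times angle).
In Python, from plant import status, imaging, ticket gives the robot as it stands.
- The arm moves only by the tool carry_out, never from a script. Its argument "deltas" is a list of rows, each a list of 2 entries, a list of its own where there are three numbers: the shift along the world's x, y, z in mm, then the turn, a rotation vector about the world's x, y, z in degrees. In form: [[[dx, dy, dz], [ax, ay, az]], ...]. A call has 1 to 20 rows; each row is the pose to reach, as a shift and turn from the pose commanded when the call began; what a row does not reach only later rows make up. A row lasts 1/8 s, in which the tool goes at most 62.5 mm and 10.7 degrees, less where a joint would pass 70% of its speed; a pose out of reach is approached as far as the arm can. A call with a gripper value outside its range is refused whole. "gripper" is the gripper's target within -1 to 1 (fully open at 1, half-way at 0, shut at -1), set as the call begins (left out, the last holds). The fingers move at their own pace and stop on an object; the grip force is fixed at half the most. Time passes only in rows, so rows that repeat a pose let the fingers close. It gives the time, the measured TCP pose, the force, the opening and the grip force at its end, in the units of the state.
- status.read_state(): the state, without advancing time (a new reading comes with each control period).
- imaging.capture(name): name is "scene" or "top"; returns a dict with "image" (400x640x3 uint8, blue, green, red), "range_z" (400x640 float32, m along the optical axis (not along the pixel's ray), 0 where there is no reading), "fx", "fy", "cx", "cy" (pixels), "world_from_camera" (4x4, takes a point from camera to world coordinates). Camera axes: x right, y up, looking along -z (the intrinsics and any distortion apply to the point x, -y, -z); pixel columns grow to the right and rows downward; lengths in m; the calibration is good to about 2 mm. A picture is of the moment at which its call begins.
- ticket.finish_job(): hands the job in; it is judged then, once.
The state is a dict: "t": time; "joint_pos": joint angles; "qvel": joint speeds; "joint_torque": joint torques, N m; "tool_pos": TCP position; "tool_rot": TCP orientation; "ft_force": force on the tool from outside, world axes, zero at the start; "ft_torque": the same for the moment, N m; "grip_width": opening from 0.0 (shut) to 1.0 (fully open); "finger_force": force on a finger pad.
Only numpy, scipy, OpenCV 4.12 (cv2) and the standard library are available. Lean on these libraries where they do the work, as an engineer would, in place of code of your own. Each camera call takes 0.05 s, during which the arm holds its last target. There are 200 camera calls.

### The job

Open the instrument housing: press its snap tab gently inward, without forcing it, and keep it pressed until the tab end of the cover panel has sprung up. Then lift the panel off by its rib and set it down gently, flat and right way up, in the empty shallow parts tray. Leave everything else on the bench where it is.

Things in the scene. Friction and masses are not known exactly. Their poses are not given: they have to be found in the camera images.
- housing: open-topped black box fixed to the bench, 164 (x) x 104 (y) x 50 mm high; origin: centre of its underside, z up. The snap tab is at its -x end, on the centre line (y = 0). More than 16 N of the robot on housing or tab breaks it. Two slow spring pins lift the panel's tab end 8 mm in 1 to 2 s while the tab is held clear; let go sooner and it may catch again; once up it stays up
- tab_root (a point): root of the snap tab, fixed in the housing at (-63, 0, 12) mm: an upright springy strip 26 mm wide that flexes about this point. It comes up through a window in the panel; a nose on it, pointing to -x, hooks about 5 mm over the panel's edge bar. Springs back when let go
- tab_zone (a point): fixed point at (-55, 0, 68) mm in the housing's frame, mid-way where the tab's thumb block may be: a ribbed black block on the tab, 8 mm thick, 30 mm wide (y), 58 to 78 mm above the bench. Press its -x face towards +x with closed fingertips. That face stands anywhere from x = -65 to -45 mm: it differs each time, is in no listed pose and must be felt (or seen)
- tab_press (a point): point at (-55, 0, 65) mm in the housing's frame, where to press. At that height the tab takes 2 to 4 N to start, then about 1 N per mm; the nose is clear after 6 to 8 mm (7 to 10 N); a hard stop comes at about 10 mm (11 N), where the force shoots up. Keep fingertips at least 62 mm above the bench: the edge bar rises to 56 mm beneath them
- panel: loose grey cover panel 150 (x) x 86 (y) x 4 mm, about 110 g, origin: centre of its underside, z up; closed, it lies in the housing, axes parallel, its underside 44 mm above the bench. Its +x edge just rests on a ledge; at its -x edge an 8 mm wide bar closes a window (x -67 to -20 mm, 36 mm wide in y) for the tab.
- panel_rib (a point): centre of the top of the panel's gripping rib, which is 12 mm wide (y), 50 mm long (x) and stands 28 mm above the panel's top; the point is at (12, 0, 32) mm in the panel's frame, near its centre of mass
- panel_tab_end (a point): top of the panel's edge bar at the tab end, at (-71, 0, 4) mm in the panel's frame; 48 mm above the bench when closed, about 56 mm when sprung up (the panel then lies tilted about 0.06 rad)
- panel_far_end (a point): top of the panel's edge at the other end, at (73, 0, 4) mm in the panel's frame
- tray: empty shallow blue tray fixed to the bench, 200 (x) x 150 (y) x 22 mm high, walls and floor 5 mm; origin: centre of its underside
- spool: bystander, to be left alone: reel of solder wire, 48 mm across, 28 mm high, standing; origin at its underside's centre
- tin: bystander, to be left alone: flat round tin, 76 mm across, 32 mm high; origin at its underside's centre
- driver: bystander, to be left alone: screwdriver lying on the bench, 170 mm long; origin at its underside's centre
- card: bystander, to be left alone: loose circuit board 70 x 50 mm, up to 16 mm high; origin at its underside's centre
- relay: bystander, to be left alone: small grey relay block 30 x 22 x 26 mm; origin at its underside's centre
- flux: bystander, to be left alone: small white bottle, 34 mm across, 60 mm high; origin at its underside's centre
Things that resemble listed ones, but are neither listed nor needed, are in the scene too. What is shaped like the housing but yellow is not meant.

How it is judged:
By the outcome, as a careful person would: the job done as asked, in the order asked, and still so for the second after the job is handed in, with the robot touching nothing.
It also fails if it takes over 72 s, if anything falls off the work surface, if the arm or the gripper's body presses on something with over 40 N, if the wrist force passes 120 N, or if a joint passes its speed limit or range.

## Working session

There is one attempt and no reset: what is moved stays moved. The work goes in short steps, Python scripts to look and compute and a tool call to move; the robot and the scene stay as the last step left them, time stands still between calls to the robot, and variables do not carry over. Pictures are saved under pics/ and viewed, at most 10 in all, crops included, and the job is handed in when it is done.

Besides the shell and the picture viewer there is one more tool, called after ">>>" as name(argument=value, ...) on one line, values as JSON. carry_out: Moves the arm, as the interface text tells. Its arguments: {"type":"object","properties":{"deltas":{"type":"array"},"gripper":{"type":"number"}},"required":["deltas"]}

```bash
mkdir -p pics; ls; cat > h.py <<'E'
import numpy as np, cv2
from plant import status, imaging
def cap(n,save=None):
    c=imaging.capture(n)
    if save: cv2.imwrite('pics/'+save,c['image'])
    return c
def cloud(c):
    z=c['range_z']; h,w=z.shape; u,v=np.meshgrid(np.arange(w),np.arange(h))
    p=np.stack([(u-c['cx'])/c['fx']*z,-(v-c['cy'])/c['fy']*z,-z,np.ones_like(z)],-1)
    return (p@np.array(c['world_from_camera']).T)[...,:3]
E
python3 - <<'E'
from h import *
for n in('top','scene'):
    c=cap(n,n+'0.png'); print(n,c.keys(),c['fx'],c['cx'],c['cy'],np.round(c['world_from_camera'],3).tolist())
    np.savez(n+'0.npz',p=cloud(c),**{k:c[k] for k in('image','range_z')})
print(status.read_state())
E
```

```text
pics
top dict_keys(['image', 'range_z', 'fx', 'fy', 'cx', 'cy', 'world_from_camera']) 448.65799979101155 326.8424566749219 196.25413480693837 [[-0.055, 0.973, -0.223, 0.336], [-0.999, -0.053, 0.014, -0.003], [0.002, 0.223, 0.975, 1.183], [0.0, 0.0, 0.0, 1.0]]
scene dict_keys(['image', 'range_z', 'fx', 'fy', 'cx', 'cy', 'world_from_camera']) 419.70391109248 315.28637645059035 199.1337799905757 [[0.214, -0.799, 0.563, 1.256], [0.977, 0.167, -0.134, -0.176], [0.013, 0.578, 0.816, 1.061], [0.0, 0.0, 0.0, 1.0]]
{'t': 0.1, 'joint_pos': array([ 1.17388408e+00,  2.45722853e-01,  1.55884246e+00, -6.02789724e-05,
        1.33871951e+00, -1.74101694e-01]), 'qvel': array([-0.00081226, -0.00257577, -0.00330569, -0.00244733,  0.00170127,
       -0.00150019]), 'joint_torque': array([-5.70137108e-04, -4.16922104e+01, -3.15519583e+01,  6.86028041e-02,
        3.11185420e-02, -9.17607076e-05]), 'tool_pos': array([0.14342986, 0.63341932, 0.19459594]), 'tool_rot': array([-3.49197922e-01, -3.12170111e+00,  2.57606647e-03]), 'ft_force': array([-0.56351261,  0.17283992, -0.76071638]), 'ft_torque': array([-0.00649357, -0.03614849,  0.00888439]), 'finger_force': 0.0, 'grip_width': 1.0013449154268925}
```

View pics/top0.png

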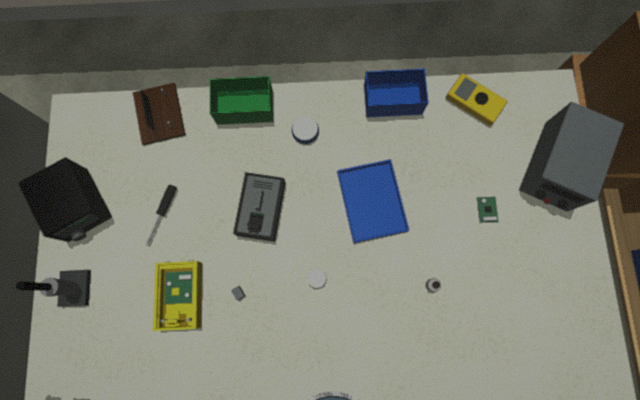

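View pics/scene0.png

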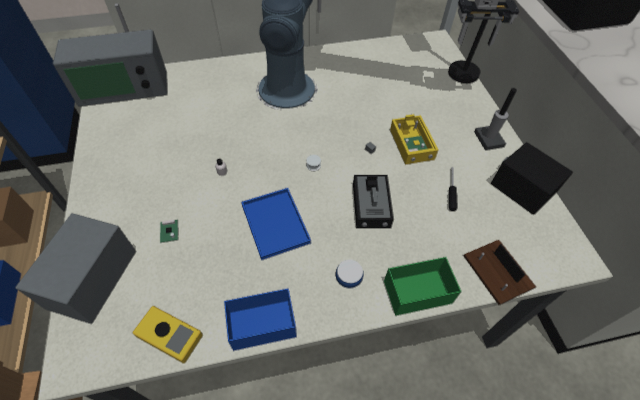

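The top view shows the black housing at (260,207), with its tab toward the robot at (257,222). The yellow look-alike is at (178,296). There are two blue containers: the wide shallow one at (372,200) and a deep bin at (395,93). The shallow one fits the tray. I'll measure both and enlarge the housing.

```bash
python3 - <<'E'
from h import *
for n,box in(('top',(225,165,295,250)),('scene',(335,165,410,235))):
    d=np.load(n+'0.npz'); p=d['p']; im=d['image']
    hsv=cv2.cvtColor(im,cv2.COLOR_BGR2HSV)
    blue=((hsv[...,0]>105)&(hsv[...,0]<125)&(hsv[...,1]>150)).astype(np.uint8)
    P=p.reshape(-1,3)
    for nm,m in(('blue',blue),):
        k,l,s,ce=cv2.connectedComponentsWithStats(m)
        for i in range(1,k):
            if s[i,4]>1000:
                q=p[l==i]; q=q[(q[:,2]<.2)&(q[:,2]>-.05)]
                if len(q)<500: continue
                r=cv2.minAreaRect((q[:,:2]*1000).astype(np.float32)); print(n,nm,ce[i].round(),[np.round(x,1) for x in r],'z',np.percentile(q[:,2],[2,50,98]).round(3))
    x0,y0,x1,y1=box; q=p[y0:y1,x0:x1].reshape(-1,3)
    a=q[(q[:,2]>.036)&(q[:,2]<.1)]
    r=cv2.minAreaRect((a[:,:2]*1000).astype(np.float32)); print(n,'housing',[np.round(x,1) for x in r])
    t=q[(q[:,2]>.054)&(q[:,2]<.1)]; print('high pts',len(t))
    for lo,hi in((.054,.066),(.066,.074),(.074,.085)):
        s=q[(q[:,2]>lo)&(q[:,2]<hi)]
        k=np.c_[s[:,0]*1e3,s[:,1]*1e3,s[:,2]*1e3].round(0)
        if len(s): print(lo,hi,len(s),np.median(k,0),k.min(0),k.max(0))
    b=q[abs(q[:,2])<.02]; print('bench z',np.median(b[:,2]))
    cv2.imwrite('pics/c_%s.png'%n,cv2.resize(im[y0:y1,x0:x1],None,fx=5,fy=5,interpolation=cv2.INTER_CUBIC))
a=cv2.imread('pics/c_top.png');b=cv2.imread('pics/c_scene.png');h=max(a.shape[0],b.shape[0])
f=lambda i:cv2.copyMakeBorder(i,0,h-i.shape[0],0,0,0)
cv2.imwrite('pics/c.png',np.hstack([f(a),f(b)]))
E
```

```text
top blue [394.  90.] [array([ 876.9, -220.3]), array([159.8, 102.8]), np.float64(89.9)] z [-0.001  0.005  0.082]
top blue [372. 201.] [array([ 584.9, -139.6]), array([197.5, 146. ]), np.float64(9.1)] z [0.001 0.006 0.023]
top housing [array([581.1, 158.4]), array([104.7, 165.2]), np.float64(78.5)]
high pts 311
0.054 0.066 156 [539.5 166.   57. ] [501. 100.  54.] [666. 220.  66.]
0.066 0.074 24 [589.5 156.   73. ] [521. 148.  67.] [615. 179.  74.]
0.074 0.085 131 [578. 158.  77.] [519. 146.  74.] [617. 183.  83.]
bench z 0.0006454788712293436
scene blue [275. 223.] [array([ 589.2, -138.6]), array([201.6, 148.2]), np.float64(9.3)] z [0.001 0.005 0.023]
scene blue [259. 319.] [array([ 880.4, -219.5]), array([157. , 101.6]), np.float64(90.0)] z [-0.001  0.007  0.08 ]
scene housing [array([584.7, 159.1]), array([104.5, 167.6]), np.float64(78.5)]
high pts 204
0.054 0.066 90 [541. 164.  58.] [512. 102.  54.] [622. 218.  66.]
0.066 0.074 36 [534.5 161.   71. ] [523. 146.  66.] [620. 186.  74.]
0.074 0.085 78 [584. 159.  76.] [523. 147.  74.] [619. 184.  82.]
bench z -0.00010969120999160253
```

View pics/c.png

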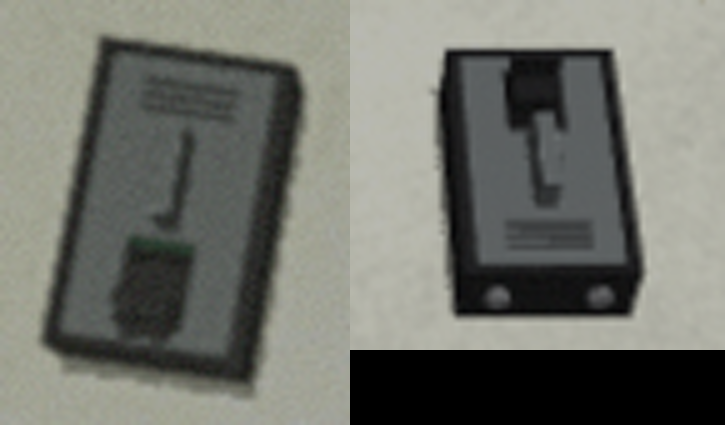

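The crop shows the black housing with the grey panel. The tab block sits in the window at the near end (left crop, about (150,290)), and the rib is around (180,180). Both measured sizes fit: housing 105×165 and shallow tray 199×147, 23 mm high. So the shallow container at (372,200) is the tray, not the 80 mm deep bin. Next I'll check the tab block position and the path clearance.

```bash
python3 - <<'E'
from h import *
a=np.radians(-11.5); R=np.array([[np.cos(a),-np.sin(a)],[np.sin(a),np.cos(a)]])
for n in('top','scene'):
    P=np.load(n+'0.npz')['p'].reshape(-1,3)*1000
    h=(P[:,:2]-[583,159])@R
    s=(abs(h[:,0])<80)&(abs(h[:,1])<25)&(P[:,2]<95)
    b=s&(P[:,2]>62)&(h[:,0]<-22); q=np.c_[h[b],P[b,2]]; print(n,'block',len(q),np.percentile(q,[3,25,50,75,97],axis=0).round(0).tolist())
    b=s&(P[:,2]>69)&(h[:,0]>-15); q=np.c_[h[b],P[b,2]]; print('rib',len(q),np.percentile(q,[3,50,97],axis=0).round(0).tolist())
    A=np.array([143,633]);B=np.array([500,176]);d=B-A;L=np.hypot(*d);d=d/L
    t=(P[:,:2]-A)@d; o=abs((P[:,:2]-A)@[-d[1],d[0]])
    print([(i,int(P[(t>i)&(t<i+50)&(o<110),2].max(initial=0))) for i in range(0,600,50)])
E
```

```text
top block 54 [[-63.0, -16.0, 63.0], [-62.0, -10.0, 75.0], [-59.0, -3.0, 77.0], [-57.0, 5.0, 79.0], [-54.0, 13.0, 82.0]]
rib 104 [[-14.0, -7.0, 71.0], [10.0, -1.0, 77.0], [34.0, 5.0, 80.0]]
[(0, 9), (50, 9), (100, 8), (150, 7), (200, 9), (250, 81), (300, 82), (350, 55), (400, 57), (450, 33), (500, 49), (550, 82)]
scene block 55 [[-58.0, -14.0, 62.0], [-56.0, -6.0, 68.0], [-54.0, 0.0, 73.0], [-52.0, 8.0, 77.0], [-50.0, 15.0, 81.0]]
rib 68 [[-10.0, -6.0, 70.0], [14.0, 0.0, 75.0], [37.0, 6.0, 79.0]]
[(0, 373), (50, 348), (100, 7), (150, 7), (200, 6), (250, 79), (300, 82), (350, 54), (400, 54), (450, 28), (500, 48), (550, 82)]
```

>>> carry_out(deltas=[[[0, 0, 40], [0, 0, 0]], [[0, 0, 60], [0, 0, 0.5]]], gripper=-1)

```text
t: 0.35
tool_pos: [0.1438, 0.6345, 0.2575]
tool_rot: [0.335, 3.123, 0.003]
ft_force: [-0.6, -0.3, 0.8]
grip_width: 0.826
finger_force: 0.0
```

>>> carry_out(deltas=[[[30, -38, 0], [0, 0, 0]], [[72, -92, 0], [0, 0, 0.2]], [[114, -146, 0], [0, 0, 0.5]], [[156, -200, 0], [0, 0, 0.8]], [[198, -254, -20], [0, 0, 0.8]], [[240, -308, -40], [0, 0, 0.8]], [[282, -362, -60], [0, 0, 0.8]], [[320, -412, -85], [0, 0, 0.8]], [[345, -445, -110], [0, 0, 0.8]], [[353, -458, -120], [0, 0, 0.8]], [[353, -458, -120], [0, 0, 0.8]]])

```text
t: 1.72
tool_pos: [0.4963, 0.1736, 0.1333]
tool_rot: [-0.32, -3.121, 0.002]
ft_force: [0.3, -0.4, -0.6]
grip_width: 0.012
finger_force: 0.0
```

>>> carry_out(deltas=[[[0.6, 2.9, -20], [0, 0, 0]], [[0.6, 2.9, -42], [0, 0, 0]], [[0.6, 2.9, -50], [0, 0, 0]], [[4, 2.2, -50], [0, 0, 0]], [[8, 1.4, -50], [0, 0, 0]], [[11, 0.8, -50], [0, 0, 0]], [[11, 0.8, -50], [0, 0, 0]]])

```text
t: 2.6
tool_pos: [0.5083, 0.1767, 0.0861]
tool_rot: [0.314, 3.125, 0.0]
ft_force: [0.3, -0.5, 0.3]
grip_width: 0.002
finger_force: 0.0
```

```bash
python3 - <<'E'
from h import *
for n,(x0,y0,x1,y1) in (('top',(215,165,305,275)),('scene',(325,120,415,230))):
    c=cap(n); cv2.imwrite('pics/d_%s.png'%n,cv2.resize(c['image'][y0:y1,x0:x1],None,fx=4.4,fy=4.4,interpolation=cv2.INTER_CUBIC))
cv2.imwrite('pics/d.png',np.hstack([cv2.imread('pics/d_top.png'),cv2.imread('pics/d_scene.png')]))
print(status.read_state()['ft_force'])
E
```

```text
[ 0.40214945  0.12733886 -0.50063145]
```

View pics/d.png

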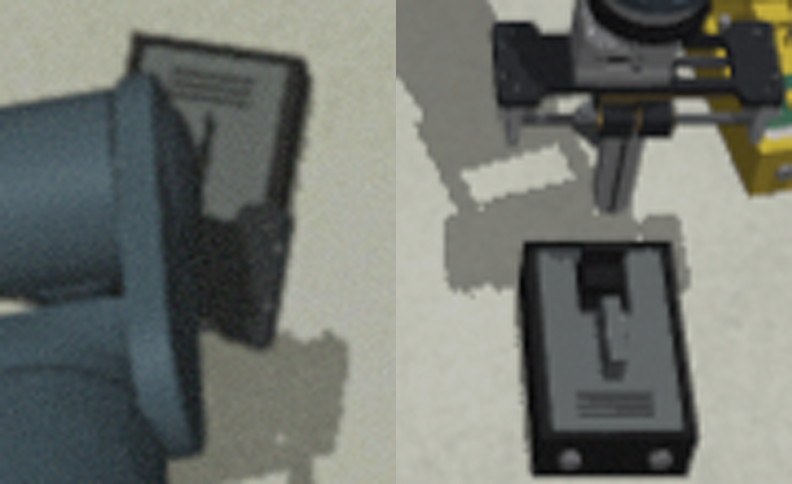

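The right crop shows the closed fingers at (610,210), with a gap behind the tab block at (603,285). The gap looks larger than I calculated, so I'll check it with depth.

```bash
python3 - <<'E'
from h import *
print(status.read_state()['tool_pos'],status.read_state()['t'])
a=np.radians(-11.5); R=np.array([[np.cos(a),-np.sin(a)],[np.sin(a),np.cos(a)]])
c=cap('scene'); p=cloud(c)*1000
for v in range(150,202,2):
    q=p[v,372:375].mean(0); print(v,(R.T@(q[:2]-[583,159])).round(0),q[2].round(0),end=' | ')
E
```

```text
[0.50775108 0.17674143 0.08577224] 2.7
150 [-45. -14.] 204.0 | 152 [-70.  -7.] 168.0 | 154 [-68.  -7.] 162.0 | 156 [-70.  -5.] 151.0 | 158 [-67.  -5.] 145.0 | 160 [-70.  -3.] 133.0 | 162 [-67.  -3.] 128.0 | 164 [-69.  -1.] 117.0 | 166 [-67.  -0.] 109.0 | 168 [-68.   1.] 99.0 | 170 [-142.   21.] -0.0 | 172 [-132.   20.] 1.0 | 174 [-124.   19.] 1.0 | 176 [-55.   3.] 77.0 | 178 [-53.   3.] 70.0 | 180 [-54.   5.] 59.0 | 182 [-46.   4.] 59.0 | 184 [-41.   4.] 57.0 | 186 [-62.  11.] 19.0 | 188 [-11.  -1.] 75.0 | 190 [-4. -2.] 76.0 | 192 [ 5. -3.] 77.0 | 194 [10. -3.] 75.0 | 196 [16. -4.] 73.0 | 198 [21. -4.] 71.0 | 200 [30. -5.] 73.0 |
```

```bash
python3 - <<'E'
from h import *
a=np.radians(-11.5); R=np.array([[np.cos(a),-np.sin(a)],[np.sin(a),np.cos(a)]])
c=cap('scene','s2.png'); p=cloud(c)*1000
h=np.concatenate([(p[...,:2]-[583,159])@R,p[...,2:]],-1)
m=(h[...,0]>-110)&(h[...,0]<-62)&(abs(h[...,1])<40)&(h[...,2]>58)
for lo in range(58,200,10):
    k=m&(h[...,2]>=lo)&(h[...,2]<lo+10); q=h[k]
    if len(q): print(lo,len(q),q.min(0).round(),q.max(0).round(),np.argwhere(k).min(0),np.argwhere(k).max(0))
# expected pixel of fingertip centre
T=np.array(c['world_from_camera']); 
for z in (.069,.086,.097):
    q=np.linalg.inv(T)@[.508+.008,.1767-.0016,z,1]; print(z,c['cx']+c['fx']*q[0]/-q[2],c['cy']-c['fy']*q[1]/-q[2])
cv2.imwrite('pics/e.png',cv2.resize(c['image'][140:200,340:410],None,fx=8,fy=8,interpolation=cv2.INTER_NEAREST))
E
```

```text
88 3 [-70.  -1.  96.] [-69.   4.  97.] [168 372] [168 374]
98 16 [-73.  -9.  99.] [-68.  15. 108.] [165 370] [168 378]
108 23 [-76. -10. 109.] [-66.  15. 118.] [162 370] [166 378]
118 19 [-88. -10. 118.] [-67.  14. 127.] [158 370] [163 378]
128 19 [-84. -10. 128.] [-66.  15. 138.] [157 370] [161 379]
138 27 [-80. -10. 138.] [-66.  13. 148.] [154 371] [159 379]
148 22 [-85. -10. 148.] [-65.  15. 158.] [152 371] [157 380]
158 25 [-73. -10. 158.] [-66.  16. 168.] [152 372] [155 381]
168 5 [-69.  -8. 168.] [-68.  13. 174.] [151 373] [152 380]
178 2 [-68.   7. 179.] [-65.   8. 186.] [149 379] [150 379]
188 2 [-87. -20. 191.] [-82. -20. 192.] [142 369] [143 369]
198 7 [-100.  -20.  202.] [-67.  38. 208.] [135 370] [144 390]
0.069 372.1550720359323 174.08577064956717
0.086 372.8543024940584 170.53157319948767
0.097 373.31501764707764 168.189752125986
```

View pics/e.png

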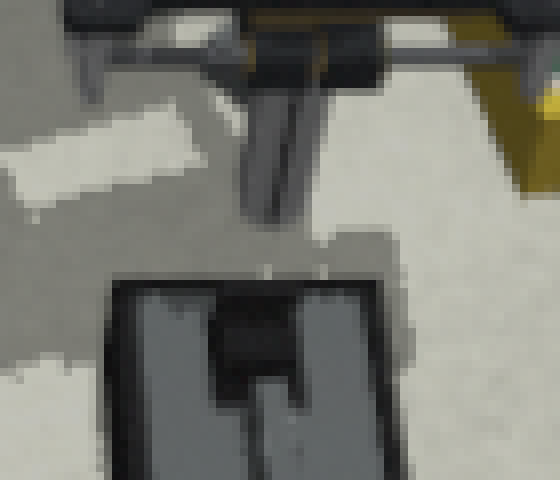

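The enlarged crop shows the fingers ending at crop (275,225), which is pixel (374,168), and depth puts the tips at z≈96 mm. The state implies 69 mm, a 27 mm mismatch, while x and y agree. I won't trust either figure alone. I'll lower 10 mm, which is safe under both readings, and compare again.

>>> carry_out(deltas=[[[0, 0, -4], [0, 0, 0]], [[0, 0, -8], [0, 0, 0]], [[0, 0, -10], [0, 0, 0]], [[0, 0, -10], [0, 0, 0]]])

```text
t: 3.3
tool_pos: [0.5074, 0.1767, 0.0752]
tool_rot: [-0.314, -3.125, 0.0]
ft_force: [0.3, -0.7, 0.2]
grip_width: 0.005
finger_force: 0.0
```

```bash
cat >> h.py <<'E'
a=np.radians(-11.5); R=np.array([[np.cos(a),-np.sin(a)],[np.sin(a),np.cos(a)]])
def hcl(n='scene'):
    c=cap(n); p=cloud(c)*1000
    return c,np.concatenate([(p[...,:2]-[583,159])@R,p[...,2:]],-1)
E
python3 - <<'E'
from h import *
c,h=hcl()
for cc in range(369,380): 
    col=h[150:185,cc]; f=(col[:,0]>-95)&(col[:,0]<-61)&(col[:,2]>53); 
    i=np.argwhere(f).max(initial=0); print(cc,150+i,col[i].round(),col[min(i+1,34)].round())
s=status.read_state(); print(s['t'],s['tool_pos'],s['ft_force'],s['joint_pos'])
E
```

```text
369 166 [-78. -10.  96.] [-155.    9.   -2.]
370 169 [-70.  -7.  92.] [-142.   11.   -1.]
371 175 [-61.  -2.  74.] [-52.  -4.  80.]
372 170 [-70.  -0.  87.] [-135.   16.    3.]
373 170 [-72.   3.  84.] [-137.   20.    0.]
374 170 [-69.   6.  88.] [-138.   24.   -1.]
375 170 [-66.   8.  92.] [-137.   27.    0.]
376 169 [-68.  11.  94.] [-142.   31.   -2.]
377 169 [-66.  13.  97.] [-140.   33.    2.]
378 166 [-69.  15. 107.] [-157.   39.   -4.]
379 161 [-70.  15. 128.] [-176.   44.   -1.]
3.35 [0.50756609 0.17673765 0.07544712] [0.54758135 0.36575697 0.30449447] [ 1.24037037e-01  1.28365120e-01  1.92895461e+00 -6.18848520e-05
  1.08445829e+00 -1.24665102e+00]
```

Vision moved the expected 10 mm, so the tips really are about 11 mm above the reported TCP height. I'll back off outside the housing and go down there, where neither reading can cause a collision, then check before advancing.

>>> carry_out(deltas=[[[-10, 2, 0], [0, 0, 0]], [[-21, 4, 0], [0, 0, 0]], [[-21, 4, -8], [0, 0, 0]], [[-21, 4, -16], [0, 0, 0]], [[-21, 4, -20], [0, 0, 0]], [[-21, 4, -20], [0, 0, 0]]])

```text
t: 4.1
tool_pos: [0.4864, 0.1806, 0.0549]
tool_rot: [-0.314, -3.125, 0.0]
ft_force: [0.0, 0.2, -0.6]
grip_width: 0.005
finger_force: 0.0
```

```bash
python3 - <<'E'
from h import *
c,h=hcl()
for cc in range(369,382): 
    col=h[150:185,cc]; f=(col[:,0]>-115)&(col[:,0]<-81)&(col[:,2]>53); 
    i=np.argwhere(f).max(initial=0); print(cc,150+i,col[i].round(),col[min(i+1,34)].round())
s=status.read_state(); print(s['t'],s['tool_pos'],s['ft_force'])
cv2.imwrite('pics/f.png',cv2.resize(c['image'][130:220,330:430],None,fx=6,fy=6,interpolation=cv2.INTER_CUBIC))
E
```

```text
369 168 [-90.  -6.  72.] [-145.    8.    0.]
370 169 [-87.  -3.  71.] [-143.   11.   -2.]
371 169 [-93.   2.  64.] [-140.   14.    1.]
372 169 [-90.   4.  68.] [-140.   17.    2.]
373 169 [-87.   6.  71.] [-141.   20.    1.]
374 168 [-89.  10.  73.] [-143.   24.    3.]
375 168 [-89.  12.  74.] [-146.   28.   -1.]
376 166 [-89.  14.  83.] [-155.   32.   -1.]
377 161 [-89.  14. 106.] [ 726. -194. 1061.]
378 157 [-92.  15. 121.] [-191.   41.    3.]
379 150 [-67.   8. 179.] [-67.   9. 175.]
380 150 [-64.  10. 183.] [-68.  12. 174.]
381 150 [-65.  13. 181.] [-65.  14. 177.]
4.15 [0.48668397 0.18065663 0.05531765] [-0.53023647 -0.36885824  0.4983696 ]
```

View pics/f.png

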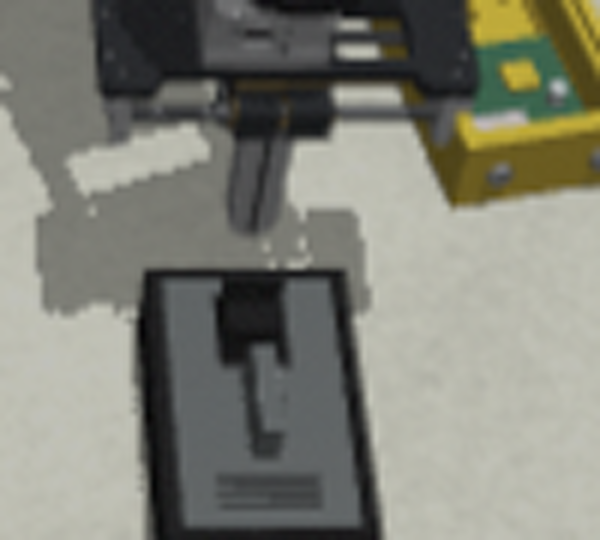

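The crop shows the fingers at (250,230), behind and above the housing's near wall at (245,272). Tip depth is now about 67 mm. I'll advance over the wall in small steps, watching the force.

>>> carry_out(deltas=[[[3, -2, 0], [0, 0, 0]], [[6, -3, 0], [0, 0, 0]], [[9, -4, 0], [0, 0, 0]], [[9, -4, 0], [0, 0, 0]]])

```text
t: 4.65
tool_pos: [0.496, 0.1766, 0.0557]
tool_rot: [0.314, 3.126, 0.0]
ft_force: [0.1, -0.0, -0.3]
grip_width: 0.006
finger_force: 0.0
```

>>> carry_out(deltas=[[[2, -0.4, 0], [0, 0, 0]], [[2, -0.4, 0], [0, 0, 0]]])

```text
t: 4.9
tool_pos: [0.4977, 0.1764, 0.0556]
tool_rot: [0.314, 3.126, 0.0]
ft_force: [-0.2, 0.4, -0.1]
grip_width: 0.006
finger_force: 0.0
```

>>> carry_out(deltas=[[[2, -0.4, 0], [0, 0, 0]], [[4, -0.8, 0], [0, 0, 0]], [[6, -1.2, 0], [0, 0, 0]], [[6, -1.2, 0], [0, 0, 0]]])

```text
t: 5.4
tool_pos: [0.5038, 0.1751, 0.0556]
tool_rot: [0.314, 3.126, -0.0]
ft_force: [1.0, -0.6, 0.3]
grip_width: 0.004
finger_force: 0.0
```

>>> carry_out(deltas=[[[2, -0.4, 0], [0, 0, 0]], [[4, -0.8, 0], [0, 0, 0]], [[6, -1.2, 0], [0, 0, 0]], [[6, -1.2, 0], [0, 0, 0]]])

```text
t: 5.9
tool_pos: [0.5098, 0.1739, 0.0556]
tool_rot: [0.314, 3.126, 0.0]
ft_force: [0.6, 0.5, -0.6]
grip_width: 0.002
finger_force: 0.0
```

>>> carry_out(deltas=[[[2, -0.4, 0], [0, 0, 0]], [[2, -0.4, 0], [0, 0, 0]]])

```text
t: 6.15
tool_pos: [0.5117, 0.1735, 0.0556]
tool_rot: [0.314, 3.126, 0.0]
ft_force: [-0.1, -0.4, 1.3]
grip_width: 0.006
finger_force: 0.0
```

>>> carry_out(deltas=[[[2, -0.4, 0], [0, 0, 0]], [[2, -0.4, 0], [0, 0, 0]]])

```text
t: 6.4
tool_pos: [0.5138, 0.1731, 0.0556]
tool_rot: [0.314, 3.126, -0.0]
ft_force: [-0.2, 0.5, 0.1]
grip_width: 0.007
finger_force: 0.0
```

>>> carry_out(deltas=[[[2, -0.4, 0], [0, 0, 0]], [[2, -0.4, 0], [0, 0, 0]]])

```text
t: 6.65
tool_pos: [0.5152, 0.1728, 0.0554]
tool_rot: [-0.314, -3.125, 0.0]
ft_force: [-2.2, -0.1, 1.8]
grip_width: 0.004
finger_force: 1.1
```

>>> carry_out(deltas=[[[1.5, -0.3, 0], [0, 0, 0]], [[1.5, -0.3, 0], [0, 0, 0]]])

```text
t: 6.9
tool_pos: [0.5165, 0.1725, 0.0554]
tool_rot: [-0.314, -3.124, 0.0]
ft_force: [-4.0, 0.8, 1.4]
grip_width: 0.004
finger_force: 2.1
```

>>> carry_out(deltas=[[[1.5, -0.3, 0], [0, 0, 0]], [[1.5, -0.3, 0], [0, 0, 0]]])

```text
t: 7.15
tool_pos: [0.518, 0.1722, 0.0552]
tool_rot: [-0.314, -3.124, 0.0]
ft_force: [-4.4, 0.0, 0.9]
grip_width: 0.003
finger_force: 2.6
```

>>> carry_out(deltas=[[[1.5, -0.3, 0], [0, 0, 0]], [[1.5, -0.3, 0], [0, 0, 0]]])

```text
t: 7.4
tool_pos: [0.5192, 0.172, 0.0551]
tool_rot: [-0.314, -3.124, 0.0]
ft_force: [-5.2, 1.3, 2.0]
grip_width: 0.005
finger_force: 2.8
```

>>> carry_out(deltas=[[[1.5, -0.3, 0], [0, 0, 0]], [[1.5, -0.3, 0], [0, 0, 0]]])

```text
t: 7.65
tool_pos: [0.5204, 0.1717, 0.0549]
tool_rot: [-0.314, -3.123, 0.0]
ft_force: [-5.6, 1.4, 1.0]
grip_width: 0.007
finger_force: 3.3
```

>>> carry_out(deltas=[[[1, -0.2, 0], [0, 0, 0]], [[1, -0.2, 0], [0, 0, 0]], [[1, -0.2, 0], [0, 0, 0]], [[1, -0.2, 0], [0, 0, 0]]])

```text
t: 8.15
tool_pos: [0.5211, 0.1716, 0.0548]
tool_rot: [-0.313, -3.122, 0.0]
ft_force: [-7.0, 1.7, 2.0]
grip_width: 0.004
finger_force: 3.6
```

>>> carry_out(deltas=[[[1, -0.2, 0], [0, 0, 0]], [[1, -0.2, 0], [0, 0, 0]], [[1, -0.2, 0], [0, 0, 0]], [[1, -0.2, 0], [0, 0, 0]]])

```text
t: 8.65
tool_pos: [0.5218, 0.1714, 0.0547]
tool_rot: [-0.313, -3.122, 0.0]
ft_force: [-6.2, 2.3, 2.0]
grip_width: 0.006
finger_force: 3.8
```

>>> carry_out(deltas=[[[0.5, -0.1, 0], [0, 0, 0]], [[0.5, -0.1, 0], [0, 0, 0]], [[0.5, -0.1, 0], [0, 0, 0]], [[0.5, -0.1, 0], [0, 0, 0]], [[0.5, -0.1, 0], [0, 0, 0]], [[0.5, -0.1, 0], [0, 0, 0]], [[0.5, -0.1, 0], [0, 0, 0]], [[0.5, -0.1, 0], [0, 0, 0]]])

```text
t: 9.65
tool_pos: [0.5222, 0.1713, 0.0546]
tool_rot: [-0.313, -3.121, 0.0]
ft_force: [-7.6, 2.0, 1.1]
grip_width: 0.006
finger_force: 3.9
```

```bash
cat >> h.py <<'E'
def prof(n,h):
    out=[]
    for lo in range(-74,75,12):
        k=(h[...,0]>lo)&(h[...,0]<lo+12)&(abs(h[...,1])>22)&(abs(h[...,1])<38)&(h[...,2]>35)&(h[...,2]<66)
        out.append((lo,int(k.sum()),round(float(np.median(h[k][:,2])),1) if k.sum() else None))
    print(n,out)
E
python3 - <<'E'
from h import *
d=np.load('scene0.npz')['p']*1000
prof('before',np.concatenate([(d[...,:2]-[583,159])@R,d[...,2:]],-1))
prof('now',hcl()[1])
E
```

```text
before [(-74, 34, 47.8), (-62, 32, 48.4), (-50, 32, 49.0), (-38, 36, 48.3), (-26, 29, 48.7), (-14, 44, 48.5), (-2, 30, 47.9), (10, 31, 47.9), (22, 39, 48.0), (34, 36, 48.1), (46, 38, 47.5), (58, 40, 47.7), (70, 55, 46.6)]
now [(-74, 31, 55.7), (-62, 35, 55.2), (-50, 36, 55.0), (-38, 32, 54.3), (-26, 37, 53.3), (-14, 31, 51.7), (-2, 41, 52.3), (10, 31, 51.7), (22, 40, 51.1), (34, 38, 49.4), (46, 40, 48.6), (58, 38, 49.2), (70, 57, 47.3)]
```

The tab end rose from 48 to 56 mm while pressed, with force around 8 N, so the panel has sprung. I'll release by backing straight out, then go up.

>>> carry_out(deltas=[[[0, 0, 0], [0, 0, 0]], [[0, 0, 0], [0, 0, 0]], [[-5, 1, 0], [0, 0, 0]], [[-10, 2, 0], [0, 0, 0]], [[-16, 3.2, 0], [0, 0, 0]], [[-20, 4, 0], [0, 0, 0]], [[-20, 4, 20], [0, 0, 0]], [[-20, 4, 60], [0, 0, 0]], [[-20, 4, 70], [0, 0, 0]], [[-20, 4, 70], [0, 0, 0]]])

```text
t: 10.95
tool_pos: [0.5045, 0.1751, 0.1258]
tool_rot: [0.314, 3.124, 0.0]
ft_force: [-0.3, 0.3, -0.4]
grip_width: 0.005
finger_force: 0.0
```

```bash
python3 - <<'E'
from h import *
c,h=hcl(); prof('now',h)
for n in('scene','top'):
    c,h=hcl(n); k=(h[...,0]>-18)&(h[...,0]<45)&(abs(h[...,1])<20)&(h[...,2]>70)&(h[...,2]<90); q=h[k]
    print(n,'rib',len(q),np.percentile(q,[3,50,97],axis=0).round(1).tolist())
E
```

```text
now [(-74, 32, 56.5), (-62, 32, 55.4), (-50, 37, 54.6), (-38, 33, 53.9), (-26, 36, 52.8), (-14, 39, 52.8), (-2, 32, 51.6), (10, 40, 50.6), (22, 40, 49.9), (34, 43, 49.5), (46, 36, 48.5), (58, 40, 48.0), (70, 47, 47.0)]
scene rib 73 [[-13.8, -5.5, 71.6], [9.9, 0.4, 78.5], [33.5, 6.2, 83.2]]
top rib 50 [[-2.4, -7.2, 72.3], [18.5, -3.8, 79.0], [31.2, 2.8, 84.4]]
```

>>> carry_out(deltas=[[[20, -4, 0], [0, 0, 0]], [[50, -10, 0], [0, 0, 0]], [[75, -15, 0], [0, 0, 0]], [[90, -19, 0], [0, 0, 0]], [[90, -19, -15], [0, 0, 0]], [[90, -19, -15], [0, 0, 0]]], gripper=0)

```text
t: 11.85
tool_pos: [0.5917, 0.1561, 0.1078]
tool_rot: [-0.313, -3.121, 0.001]
ft_force: [-0.5, 0.6, 0.7]
grip_width: 0.498
finger_force: 0.0
```

```bash
python3 - <<'E'
from h import *
c,h=hcl('scene'); s=status.read_state(); t=s['tool_pos']*1000; print(t,(R.T@(t[:2]-[583,159])).round(1))
k=(h[...,0]>-10)&(h[...,0]<35)&(abs(h[...,1])<45)&(h[...,2]>88)&(h[...,2]<150)
for lo in range(88,150,6):
    q=h[k&(h[...,2]>=lo)&(h[...,2]<lo+6)]
    for sg in (1,-1):
        w=q[q[:,1]*sg>0]
        if len(w): print(lo,sg,len(w),w.min(0).round(),w.max(0).round())
cv2.imwrite('pics/g.png',cv2.resize(c['image'][120:230,325:425],None,fx=5,fy=5,interpolation=cv2.INTER_CUBIC))
E
```

```text
[592.26976375 156.23602419 108.80166093] [ 9.6 -0.9]
112 1 2 [  6.  23. 116.] [ 15.  25. 118.]
112 -1 1 [ 14. -25. 114.] [ 14. -25. 114.]
118 1 6 [  1.  23. 120.] [ 19.  29. 123.]
118 -1 2 [ 14. -29. 123.] [ 17. -27. 124.]
124 1 7 [ 14.  23. 124.] [ 19.  34. 130.]
124 -1 7 [ 11. -36. 124.] [ 18. -25. 129.]
130 1 7 [  9.  22. 132.] [ 20.  33. 136.]
130 -1 6 [ 12. -36. 130.] [ 18. -25. 134.]
136 1 10 [  3.  23. 137.] [ 18.  33. 142.]
136 -1 7 [  5. -36. 137.] [ 20. -26. 141.]
142 1 6 [ 15.  24. 142.] [ 19.  35. 148.]
142 -1 8 [  0. -36. 142.] [ 21. -26. 146.]
148 1 3 [ 13.  23. 149.] [ 20.  34. 150.]
148 -1 3 [ 16. -35. 148.] [ 19. -30. 149.]
```

View pics/g.png

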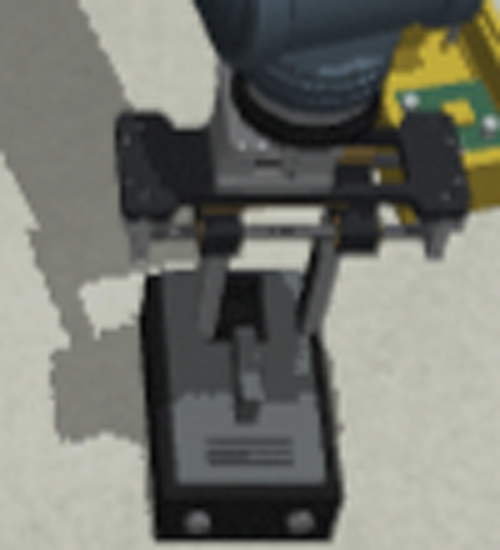

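The crop shows the open fingers at (210,330) and (310,330) straddling the rib at (247,370). Tip depth is about 117 mm with the TCP reported at 108, the same offset as before. I'll descend so the tips end near 59 mm, above the panel top at 52.

>>> carry_out(deltas=[[[2.5, 0.5, -15], [0, 0, 0]], [[2.5, 0.5, -32], [0, 0, 0]], [[2.5, 0.5, -45], [0, 0, 0]], [[2.5, 0.5, -54], [0, 0, 0]], [[2.5, 0.5, -60], [0, 0, 0]], [[2.5, 0.5, -60], [0, 0, 0]]])

```text
t: 12.65
tool_pos: [0.5964, 0.1565, 0.0502]
tool_rot: [-0.314, -3.125, 0.0]
ft_force: [0.7, 0.5, -1.1]
grip_width: 0.501
finger_force: 0.0
```

>>> carry_out(deltas=[[[0, 0, 0], [0, 0, 0]], [[0, 0, 0], [0, 0, 0]], [[0, 0, 0], [0, 0, 0]], [[0, 0, 0], [0, 0, 0]], [[0, 0, 0], [0, 0, 0]], [[0, 0, 0], [0, 0, 0]]], gripper=-1)

```text
t: 13.4
tool_pos: [0.5967, 0.1566, 0.0508]
tool_rot: [0.314, 3.126, 0.0]
ft_force: [0.1, 0.8, 1.8]
grip_width: 0.127
finger_force: 30.0
```

>>> carry_out(deltas=[[[0, 0, 3], [0, 0, 0]], [[0, 0, 7], [0, 0, 0]], [[0, 0, 12], [0, 0, 0]], [[0, 0, 20], [0, 0, 0]], [[0, 0, 32], [0, 0, 0]], [[0, 0, 48], [0, 0, 0]], [[0, 0, 68], [0, 0, 0]], [[0, 0, 88], [0, 0, 0]], [[0, 0, 100], [0, 0, 0]], [[0, 0, 100], [0, 0, 0]]])

```text
t: 14.65
tool_pos: [0.5974, 0.1566, 0.152]
tool_rot: [0.314, 3.123, 0.001]
ft_force: [-0.5, -0.2, -1.6]
grip_width: 0.124
finger_force: 30.0
```

```bash
cat >> h.py <<'E'
def panel(zl,zh,n='scene'):
    c=cap(n); p=cloud(c)*1000; s=status.read_state(); t=s['tool_pos']*1000
    m=(np.hypot(p[...,0]-t[0],p[...,1]-t[1])<105)&(p[...,2]>zl)&(p[...,2]<zh)
    hsv=cv2.cvtColor(c['image'],cv2.COLOR_BGR2HSV)
    q=p[m]; med=np.median(q[:,2]); 
    for _ in range(6):
        A=np.c_[q[:,:2]-t[:2],np.ones(len(q))]; co=np.linalg.lstsq(A,q[:,2],rcond=None)[0]
        q=q[abs(A@co-q[:,2])<max(3,np.abs(A@co-q[:,2]).std()*1.5)]
    r=cv2.minAreaRect(q[:,:2].astype(np.float32)); print('tool',t.round(1),'n',len(q),'slope deg x,y',np.degrees(co[:2]).round(2),'z at tool',co[2].round(1),'rect',[np.round(x,1) for x in r]); return c
E
python3 - <<'E'
from h import *
c=panel(128,168)
x=c['image'][60:240,290:450]; cv2.imwrite('pics/i.png',cv2.resize(x,None,fx=3.3,fy=3.3,interpolation=cv2.INTER_CUBIC))
E
```

```text
tool [596.7 156.5 150.8] n 774 slope deg x,y [-3.55  0.54] z at tool 152.5 rect [array([579.3, 160.7]), array([ 86.5, 151.5]), np.float64(78.6)]
```

View pics/i.png

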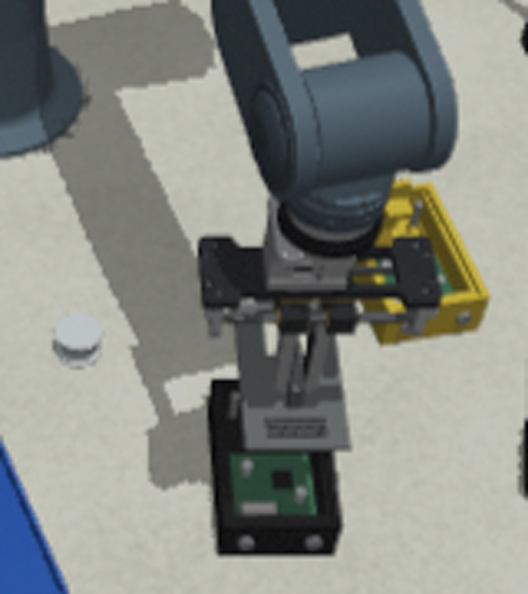

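```bash
python3 - <<'E'
from scipy.spatial.transform import Rotation as R
import numpy as np
y=np.array([.199,.98,0])
for f,g in((.5,.5),(1,1)): print((R.from_rotvec([0,0,np.radians(20.7*f)])*R.from_rotvec(y*np.radians(-3.55*g))).as_rotvec(degrees=True).round(2))
E
```

```text
[-0.2  -1.77 10.35]
[-0.07 -3.57 20.69]
```

The crop shows the panel hanging from the rib at about (297,420), clear of the open housing and tilted 3.5° along its length, as it was gripped. I'll level it, yaw it to match the tray, and carry it over the tray.

>>> carry_out(deltas=[[[0, -8, 0], [0, -0.3, 1]], [[0, -25, 0], [0, -0.6, 2.5]], [[1, -50, 0], [-0.1, -0.9, 4.5]], [[2, -80, 0], [-0.2, -1.3, 7]], [[3, -112, 0], [-0.2, -1.8, 10]], [[4, -145, 0], [-0.2, -2.3, 13]], [[4, -178, 0], [-0.1, -2.8, 15.5]], [[5, -210, 0], [-0.1, -3.2, 18]], [[5, -240, 0], [-0.1, -3.5, 20]], [[6, -265, 0], [-0.1, -3.6, 20.7]], [[6, -283, 0], [-0.1, -3.6, 20.7]], [[6, -293, 0], [-0.1, -3.6, 20.7]], [[6, -293, -30], [-0.1, -3.6, 20.7]], [[6, -293, -55], [-0.1, -3.6, 20.7]], [[6, -293, -70], [-0.1, -3.6, 20.7]], [[6, -293, -70], [-0.1, -3.6, 20.7]], [[6, -293, -70], [-0.1, -3.6, 20.7]]])

```text
t: 16.82
tool_pos: [0.6034, -0.1366, 0.0817]
tool_rot: [-0.248, 3.068, 0.006]
ft_force: [-0.5, -0.0, -0.9]
grip_width: 0.127
finger_force: 30.0
```

```bash
python3 - <<'E'
from h import *
c=panel(60,105)
panel(60,105,'top')
p=cloud(c)*1000
hsv=cv2.cvtColor(c['image'],cv2.COLOR_BGR2HSV)
print(status.read_state()['tool_rot'])
E
```

```text
tool [ 603.6 -136.7   82. ] n 774 slope deg x,y [ 0.18 -0.29] z at tool 82.3 rect [array([ 586.4, -138.7]), array([149. ,  86.7]), np.float64(9.6)]
tool [ 603.5 -136.7   82. ] n 2 slope deg x,y [ 293.32 -186.01] z at tool 0.2 rect [array([649.2, -90.4]), array([2.5, 0. ]), np.float64(-111.8)]
[-0.24821883  3.06713691  0.00522598]
```

Panel is level to 0.3°, at yaw 9.6° and within 3 mm of the tray centre. Its underside is at about 78 mm, so I'll lower it.

>>> carry_out(deltas=[[[0, 0, -12], [0, 0, 0]], [[0, 0, -28], [0, 0, 0]], [[0, 0, -44], [0, 0, 0]], [[0, 0, -56], [0, 0, 0]], [[0, 0, -63], [0, 0, 0]], [[0, 0, -67], [0, 0, 0]], [[0, 0, -67], [0, 0, 0]]])

```text
t: 17.8
tool_pos: [0.6027, -0.1365, 0.0135]
tool_rot: [-0.248, 3.069, 0.007]
ft_force: [1.0, 0.6, -1.5]
grip_width: 0.128
finger_force: 30.0
```

>>> carry_out(deltas=[[[0, 0, -1], [0, 0, 0]], [[0, 0, -2], [0, 0, 0]], [[0, 0, -3], [0, 0, 0]], [[0, 0, -3], [0, 0, 0]]])

```text
t: 18.3
tool_pos: [0.6026, -0.1364, 0.0105]
tool_rot: [-0.248, 3.069, 0.007]
ft_force: [0.4, -0.0, -1.4]
grip_width: 0.125
finger_force: 30.0
```

>>> carry_out(deltas=[[[0, 0, -0.7], [0, 0, 0]], [[0, 0, -1.5], [0, 0, 0]], [[0, 0, -1.5], [0, 0, 0]]])

```text
t: 18.68
tool_pos: [0.6026, -0.1364, 0.0089]
tool_rot: [-0.248, 3.069, 0.007]
ft_force: [-0.1, 0.0, -1.8]
grip_width: 0.123
finger_force: 30.0
```

>>> carry_out(deltas=[[[0, 0, -0.5], [0, 0, 0]], [[0, 0, -1], [0, 0, 0]], [[0, 0, -1], [0, 0, 0]]])

```text
t: 19.05
tool_pos: [0.6027, -0.1365, 0.0082]
tool_rot: [-0.248, 3.069, 0.007]
ft_force: [-1.3, 0.6, 0.7]
grip_width: 0.127
finger_force: 30.0
```

>>> carry_out(deltas=[[[0, 0, -0.5], [0, 0, 0]], [[0, 0, -1], [0, 0, 0]], [[0, 0, -1], [0, 0, 0]]])

```text
t: 19.42
tool_pos: [0.6027, -0.1365, 0.0082]
tool_rot: [-0.248, 3.07, 0.007]
ft_force: [-5.4, 1.6, 8.9]
grip_width: 0.125
finger_force: 30.0
```

```bash
python3 - <<'E'
from h import *
panel(5,18)
E
```

```text
tool [ 602.7 -136.5    8.2] n 941 slope deg x,y [0.45 0.33] z at tool 8.0 rect [array([ 606.2, -143.4]), array([169.8, 159.3]), np.float64(9.2)]
```

Contact felt at z≈8 mm, as expected. I'll ease off 1 mm, open partway so the fingers stay clear of the tray walls, and rise.

>>> carry_out(deltas=[[[0, 0, 0.9], [0, 0, 0]], [[0, 0, 0.9], [0, 0, 0]]])

```text
t: 19.73
tool_pos: [0.6028, -0.1365, 0.0082]
tool_rot: [-0.248, 3.069, 0.007]
ft_force: [-1.7, -0.1, 2.8]
grip_width: 0.126
finger_force: 30.0
```

>>> carry_out(deltas=[[[0, 0, 0], [0, 0, 0]], [[0, 0, 0], [0, 0, 0]], [[0, 0, 0], [0, 0, 0]], [[0, 0, 0], [0, 0, 0]], [[0, 0, 10], [0, 0, 0]], [[0, 0, 25], [0, 0, 0]], [[0, 0, 50], [0, 0, 0]], [[0, 0, 90], [0, 0, 0]], [[0, 0, 140], [0, 0, 0]], [[0, 0, 170], [0, 0, 0]], [[0, 0, 170], [0, 0, 0]]], gripper=-0.3)

```text
t: 21.1
tool_pos: [0.6046, -0.1373, 0.1823]
tool_rot: [-0.248, 3.063, 0.001]
ft_force: [0.7, 1.3, -0.6]
grip_width: 0.348
finger_force: 0.0
```

```bash
python3 - <<'E'
from h import *
c=panel(7,16); x=c['image'][130:290,220:420]; cv2.imwrite('pics/j.png',cv2.resize(x,None,fx=3.5,fy=3.5,interpolation=cv2.INTER_CUBIC))
p=cloud(c)*1000; t=np.radians(9.2); Q=np.array([[np.cos(t),-np.sin(t)],[np.sin(t),np.cos(t)]])
hsv=cv2.cvtColor(c['image'],cv2.COLOR_BGR2HSV); l=(p[...,:2]-[588,-139])@Q
m=(abs(l[...,0])<100)&(abs(l[...,1])<75)&(hsv[...,1]<90)&(p[...,2]<14)&(p[...,2]>2); m=cv2.morphologyEx(m.astype(np.uint8),cv2.MORPH_OPEN,np.ones((3,3)))>0
q=np.c_[l[m],p[m][:,2]]; print(len(q),q.min(0),q.max(0),np.linalg.lstsq(np.c_[q[:,:2],np.ones(len(q))],q[:,2],rcond=None)[0].round(4))
E
```

```text
tool [ 603.2 -136.7  179.5] n 990 slope deg x,y [0.06 0.03] z at tool 9.0 rect [array([ 595.6, -138.7]), array([190.5, 145.6]), np.float64(9.2)]
960 [-83.2977589  -42.10627759   2.79354433] [71.78028686 43.65873004 13.9534955 ] [ 2.0000e-03 -9.0000e-04  8.7559e+00]
```

View pics/j.png

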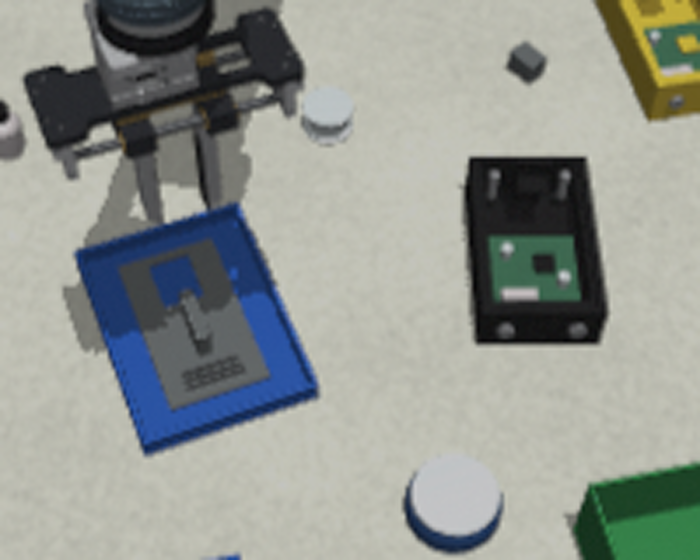

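The crop shows the panel at (195,330), lying flat and right way up inside the blue tray. The housing at (535,250) is open, the bystanders haven't moved, and the gripper is clear. I'll hand in.

```bash
python3 -c "
from plant import ticket; print(ticket.finish_job())"
```

```text
the job is handed in; nothing more can be done
None
```

The job is handed in at about 21 s: the tab was pressed with about 8 N until the panel's tab end sprang up, and the panel now lies flat and right way up in the shallow blue tray, with the last picture showing nothing else in view disturbed.

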